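# Pop the specimen drawer and load the microscope stage

## Robot

A 7-joint arm with a two-finger parallel gripper is mounted at the origin on the work surface. World frame = base frame: x ahead of the robot, y to its left, z up, the work surface at z = 0. Lengths are in mm, angles in rad, forces in N, time in s.
With the tool pointing down it reaches from about 400 to 875 mm from the base axis. Payload 19.3 kg.
Tool frame: the origin (TCP) lies at the very end of the fingers, on their centre line; the grasp point (between the pads) lies 19 mm behind it (grip_point_offset is the z of the grasp point in the tool frame, in mm); z points along the fingers, y is the line along which they close (so a half turn about z gives the same grasp; the last joint's range is limited). The gripper opens to 85 mm and grips with 20 to 120 N. Pads are 22 mm wide; open, the fingers measure 114 mm over their backs; the gripper's body (76 mm by 85 mm) begins 54 mm behind the grasp point. The pads swing forward as they close: fully open they stand 13 mm farther back than shut.
Start: joints at [-1.32, 0.521, -0.036, 1.599, 0.021, 1.021, -0.113], TCP at [197.097, 593.1, 231.291] pointing down, gripper open.
Joint ranges: [-2.91, 2.91], [-0.3, 2.13], [-1.5, 1.42], [0.17, 2.43], [-1.26, 4.41], [0.16, 1.93], [-2.52, 2.52]. Speed limits (rad/s): [1.89, 1.89, 2.39, 2.39, 3.01, 3.01, 3.01].

## Interface

Orientations are given as a 3x3 rotation matrix whose columns are the frame's x, y, z axes.
In Python, from workcell import movep, movel, goto_joints, open_gripper, clamp, wait, inverse_kinematics, read_state, camera, PlanningError, finish_job, grip_point_offset gives the robot as it stands. Calls block until the motion is done:
- movep(position, orientation): joint-space move of the TCP to a pose.
- movel(position, frame=None, max_speed=150, guard=None): straight line of the TCP; frame=None keeps the orientation; max_speed is the mean speed in mm/s. With guard (N) it stops when the force on the tool has changed by that much, and returns True; else False.
- goto_joints(angles): joint-space move.
- open_gripper() and clamp(): open the fingers fully, or close them until they stop; the grip force is fixed at half the most.
- wait(seconds).
- inverse_kinematics(position, orientation): joint angles nearest the present ones, or None.
- read_state(): the state.
- camera(name): name is "side" or "top"; returns a dict with "image" (384x512x3 uint8, blue, green, red), "range_z" (384x512 float32, mm along the optical axis (not along the pixel's ray), 0 where there is no reading), "fx", "fy", "cx", "cy" (pixels), "cam_to_world" (4x4, takes a point from camera to world coordinates). Camera axes: x right, y up, looking along -z (the intrinsics and any distortion apply to the point x, -y, -z); pixel columns grow to the right and rows downward; lengths in mm; the calibration is good to about 2 mm. A picture is of the moment at which its call begins.
A pose or a line that the arm cannot do raises PlanningError and nothing moves.
- finish_job(): hands the job in; it is judged then, once.
The state is a dict: "time": time; "qpos": joint angles; "qvel": joint speeds; "joint_efforts": joint torques, N m; "eef_pos": TCP position; "tool_rot": TCP orientation; "ft_force": force on the tool from outside, world axes, zero at the start; "torque": the same for the moment, N m; "finger_gap": finger opening in mm; "gripper_force": force on a finger pad.
Only numpy, scipy, OpenCV 4.12 (cv2) and the standard library are available. Lean on these libraries where they do the work, as an engineer would, in place of code of your own. Each camera call takes 0.05 s, during which the arm holds its last target. There are 200 camera calls.

## Task

Push the front of the closed specimen drawer in gently, feeling for the end of its push-to-release travel without forcing it, then get your hand away at once so that the drawer springs fully open by itself without riding on or being touched by the robot. Then take the specimen carrier out of the drawer by its upright fin and set it down flat, fully home in the rimmed nest of the low microscope stage (long side along the nest's long side, either way round), leaving the drawer open and the other things on the bench where they are.

Things in the scene. Friction and masses are not known exactly. Their poses are not given: they have to be found in the camera images.
- unit: White fixed shell of the drawer unit, 170 x 170 mm, 75 mm tall; origin at the centre of its underside, x away from its front. Its latch lets go when the drawer front is pushed in 2 to 21 mm, a depth that cannot be seen and differs every time. The latch is damaged above 16 N. Once let go, the drawer follows the leaving finger and opens by itself; it does not latch again.
- drawer_front (a point): Centre of the outer face of the drawer's flat grey front, 154 mm wide, 58 mm high (8 to 66 mm above the table), 10 mm thick, no handle. x points into the unit (pushing direction), y left along the front, z up; moves with the drawer. Closed, the face stands 28 mm proud of the shell, open 113 mm. Push it squarely near its middle.
- drawer (a joint): Opening in m: 0 latched, below 0 pushed in, 0.085 fully open. The spring resists pushing with 6 to 7 N, plus 0.12 N per mm/s; 0.5 to 2 mm past the release a rubber buffer adds about 10 N per mm, so 10 to 12 N at slow speed means it has let go. It opens at 35 to 50 mm/s, in about 2 s; the robot must be off it (back by over 115 mm, or up) from 20 to 70 mm open.
- carrier_mid (a point): Centre, 22 mm above the underside, of the loose specimen carrier in the drawer: aluminium base 60 (x) x 40 (y) x 8 mm with a dark upright fin in its middle, 24 (x) x 12 (y) mm, from 8 to 44 mm above the underside, gripped across its 12 mm; 100 to 200 g; z up.
- drawer_in (a point): Middle of the drawer's inner floor, 12 mm above the table, moving with the drawer; axes as drawer_front. Side walls reach 28 mm above the table and are 146 mm apart inside. The carrier lies within 13 mm of here, turned up to 0.25 rad. Fully open, there are about 50 mm from here to the front panel and as much to the shell.
- nest (a point): Centre of the floor of the nest in the low fixed microscope stage (a metal plate 130 x 110 mm with two small black thumb knobs). The nest is 66 mm (x) by 46 mm (y) inside a rim 6 mm high and 8 mm wide; its floor is 24 mm above the table. x is the nest's long direction, z up. Seated, the carrier's underside is on this floor and carrier_mid is 22 mm above it.
- dish: Bystander: a shallow round glass dish, 60 mm across and 14 mm high, on top of the drawer unit; the origin is at the centre of its underside.
- dropper: Bystander: an amber dropper bottle, 28 mm across and 70 mm tall, between unit and stage; the origin is at the centre of its underside.
- tweezers: Bystander: steel tweezers, 105 mm long and 14 mm wide, lying near the robot; the origin is at the centre of its underside.
- mug: Bystander: a mug, 76 mm across and 90 mm tall, at the left; the origin is at the centre of its underside.
- lens_cap: Bystander: a black lens cap, 52 mm across and 14 mm high, at the right; the origin is at the centre of its underside.

How it is judged (in metres and radians):
On the way, in this order (a step that is already met when the one before it is completed fails the run):
1. the latch lets go and the drawer springs fully open (value of joint drawer above 0.08 m), for 0.2 s.
2. the carrier is lifted clear of the drawer (height (world z) of carrier_mid above 0.075 m and contact force between any of the fingers, the arm and carrier above 0.5 N), for 0.1 s.
At the end, for the whole second after the job is handed in: The carrier lies still, flat on the floor of the nest (within 2.5 mm in height, 6 mm sideways and 0.15 rad, either way round), and the drawer is still open by more than 60 mm (x of carrier_mid in the frame of nest between -0.006 and 0.006 m and y of carrier_mid in the frame of nest between -0.006 and 0.006 m and z of carrier_mid in the frame of nest below 0.0245 m and angle between the x axis of carrier_mid and the x axis of nest, either way round below 0.15 rad and angle between carrier_mid's own z axis and vertical below 0.06 rad and value of joint drawer above 0.06 m and linear speed of carrier below 0.02 m/s); the robot touches nothing.
It fails at once if the drawer is pushed with more than 16 N (contact force between any of the fingers, the arm and drawer above 16 N).
It fails at once if the robot touches the drawer while it is between 20 and 70 mm open (value of joint drawer between 0.02 and 0.07 m and contact force between any of the fingers, the arm and drawer above 0.5 N).
It fails at once if the carrier is let go in the air, more than 20 mm above the nest (z of carrier_mid in the frame of nest above 0.042 m and contact force between anything else and carrier below 0.1 N).
It fails at once if a bystander is moved by more than 25 mm (distance of any of dish, dropper, tweezers, mug, lens_cap from where it was at the start of the episode above 0.025 m).
It also fails if it takes over 72 s, if anything falls off the work surface, if the arm or the gripper's body presses on something with over 40 N, if the wrist force passes 120 N, or if a joint passes its speed limit or range.

## Working session

There is one attempt and no reset: what is moved stays moved. The work goes in short steps, each a Python script; the robot and the scene stay as the last script left them, time stands still between calls to the robot, and variables do not carry over. Pictures are saved under pics/ and viewed, at most 10 in all, crops included, and the job is handed in when it is done.

```bash
mkdir -p pics; ls
python3 - <<'E'
from workcell import *
import cv2,numpy as np
for n in("side","top"):
    c=camera(n); cv2.imwrite(f"pics/{n}0.png",c["image"]); np.savez(f"{n}0.npz",**c)
    print(n,c["fx"],c["fy"],c["cx"],c["cy"],np.round(c["cam_to_world"],3).tolist(),[k for k in c])
s=read_state(); print(s["time"],s["ft_force"],s["finger_gap"],np.round(s["tool_rot"],2).tolist(), grip_point_offset)
E
```

```text
pics
side 376.70476113701676 376.70476113701676 259.3444747485765 188.79872774258132 [[0.827, 0.364, -0.428, 112.832], [-0.562, 0.523, -0.641, -618.301], [-0.01, 0.771, 0.637, 729.471], [0.0, 0.0, 0.0, 1.0]] ['image', 'range_z', 'fx', 'fy', 'cx', 'cy', 'cam_to_world']
top 380.4228986528065 380.4228986528065 252.31344104510353 201.26814146521548 [[-0.018, 0.987, -0.157, 354.558], [-1.0, -0.015, 0.021, 29.708], [0.018, 0.158, 0.987, 1297.31], [0.0, 0.0, 0.0, 1.0]] ['image', 'range_z', 'fx', 'fy', 'cx', 'cy', 'cam_to_world']
0.1 [-0.49240302 -0.16955162 -0.15565872] 85.72338464321415 [[-0.95, 0.32, -0.0], [0.32, 0.95, -0.0], [-0.0, -0.0, -1.0]] -18.700000000000003
```

View pics/top0.png

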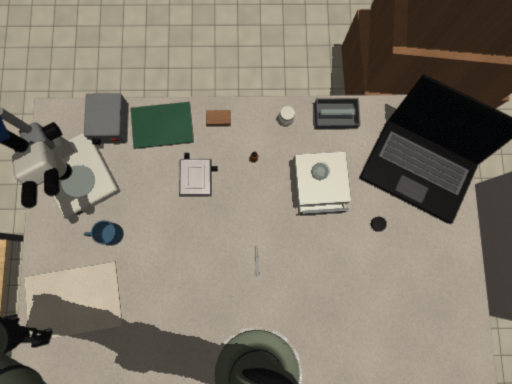

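View pics/side0.png

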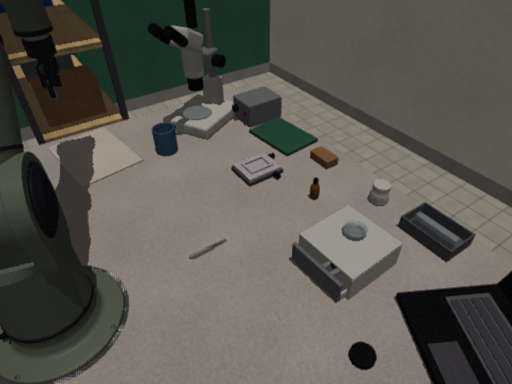

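The top view shows the unit at about (322,182) with its front facing the robot. The stage is at (195,177), with the dropper at (254,157) between them and the tweezers at (257,260). The side view shows the grey front at about (318,270) and the nest at (257,165).

```bash
cat > h.py <<'E'
import numpy as np,cv2
def ray(c,uv,z):
    "pixels -> world points on plane height z"
    uv=np.atleast_2d(uv).astype(float); M=np.array(c["cam_to_world"])
    d=np.c_[(uv[:,0]-c["cx"])/c["fx"],-(uv[:,1]-c["cy"])/c["fy"],-np.ones(len(uv))]@M[:3,:3].T
    z=np.broadcast_to(z,len(uv)); return M[:3,3]+d*((z-M[2,3])/d[:,2])[:,None]
def cloud(c):
    v,u=np.mgrid[:384,:512]; r=c["range_z"]; M=np.array(c["cam_to_world"])
    p=np.stack([(u-c["cx"])/c["fx"]*r,-(v-c["cy"])/c["fy"]*r,-r],-1)
    return p@M[:3,:3].T+M[:3,3]
def proj(c,p):
    M=np.linalg.inv(c["cam_to_world"]); q=np.atleast_2d(p)@M[:3,:3].T+M[:3,3]
    return np.c_[c["cx"]+c["fx"]*q[:,0]/-q[:,2],c["cy"]-c["fy"]*q[:,1]/-q[:,2]]
E
python3 - <<'E'
from h import *
for n in("top","side"):
    c=dict(np.load(n+"0.npz")); P=cloud(c); z=P[...,2]
    print(n,"table z",np.median(z[(abs(P[...,0]-450)<60)&(abs(P[...,1]-100)<60)]))
    hsv=cv2.cvtColor(c["image"],cv2.COLOR_BGR2HSV)
    def rect(name,m,pl):
        k,l,st,_=cv2.connectedComponentsWithStats(m.astype(np.uint8)); i=1+st[1:,4].argmax(); v,u=np.nonzero(l==i)
        pts=ray(c,np.c_[u,v],pl)[:,:2].astype(np.float32); r=cv2.minAreaRect(pts)
        print(name,st[i,4],"z",np.round(np.median(z[l==i]),1),np.round(r[0],1),np.round(r[1],1),round(r[2],2))
    box=lambda x0,x1,y0,y1:(P[...,0]>x0)&(P[...,0]<x1)&(P[...,1]>y0)&(P[...,1]<y1)
    rect("shell",(z>69)&(z<95)&box(250,650,-330,-20),75)
    rect("frontTop",(z>55)&(z<70)&box(250,650,-330,-20),66)
    rect("stage",(z>14)&(z<45)&box(300,650,100,320),24)
    rect("dropper",(z>15)&(z<90)&box(300,650,0,70),50)
    rect("dropperT",(z>60)&(z<90)&box(300,650,0,70),70)
T=np.load("top0.npz");S=np.load("side0.npz")
a=cv2.resize(T["image"][145:235,170:225],None,fx=7,fy=6.5,interpolation=2)[:590]
b=cv2.resize(S["image"][145:192,225:290],None,fx=6,fy=6,interpolation=2)
o=np.zeros((590,785,3),np.uint8); o[:a.shape[0],:385]=a[:590]; o[:b.shape[0],390:390+b.shape[1]]=b
d=cv2.resize(T["image"][140:220,285:360],None,fx=4,fy=3.5,interpolation=2); o[290:290+d.shape[0],390:390+d.shape[1]]=d
cv2.imwrite("pics/crop.png",o)
E
```

```text
top table z -1.0728431263614766
shell 1659 z 74.3 [ 596.5 -229.6] [112.3 169.9] 2.98
frontTop 152 z 64.3 [ 515.7 -233.8] [ 11.4 152.6] 2.96
stage 587 z 23.2 [616.4 195.7] [105.9  69.4] 89.22Traceback (most recent call last):
  File "<stdin>", line 14, in <module>
  File "<stdin>", line 7, in rect
ValueError: attempt to get argmax of an empty sequence
```

Run:
```python
from h import *
for n in("top","side"):
    c=dict(np.load(n+"0.npz")); P=cloud(c); z=P[...,2]
    def rect(name,m,pl):
        k,l,st,_=cv2.connectedComponentsWithStats(m.astype(np.uint8))
        if k<2: return print(name,"none")
        i=1+st[1:,4].argmax(); v,u=np.nonzero(l==i)
        r=cv2.minAreaRect(ray(c,np.c_[u,v],pl)[:,:2].astype(np.float32))
        print(n,name,st[i,4],"z",np.round(np.median(z[l==i]),1),np.round(r[0],1),np.round(r[1],1),round(r[2],2))
    box=lambda x0,x1,y0,y1:(P[...,0]>x0)&(P[...,0]<x1)&(P[...,1]>y0)&(P[...,1]<y1)
    rect("shell",(z>69)&(z<80)&box(450,760,-380,-60),75)
    rect("frontTop",(z>55)&(z<70)&box(450,560,-380,-60),66)
    rect("stage",(z>14)&(z<45)&box(450,800,110,320),26)
    rect("rim",(z>26.5)&(z<45)&box(450,800,110,320),30)
    rect("dropper",(z>15)&(z<90)&box(450,800,-30,80),50)
    rect("dropperT",(z>60)&(z<90)&box(450,800,-30,80),70)
T=np.load("top0.npz");S=np.load("side0.npz")
a=cv2.resize(T["image"][150:205,170:225],None,fx=7,fy=7,interpolation=2)
b=cv2.resize(S["image"][145:192,225:290],None,fx=6,fy=6,interpolation=2)
o=np.zeros((590,785,3),np.uint8); o[:385,:385]=a; o[:b.shape[0],390:390+b.shape[1]]=b
d=cv2.resize(T["image"][140:220,285:360],None,fx=3.5,fy=3.5,interpolation=2); o[290:290+d.shape[0],390:390+d.shape[1]]=d
cv2.imwrite("pics/crop.png",o)
```

```text
top shell 2275 z 74.1 [ 625.  -228.1] [169.5 169.9] 3.03
top frontTop 152 z 64.3 [ 515.7 -233.8] [ 11.4 152.6] 2.96
top stage 1102 z 23.2 [644.  185.7] [126.8 126. ] 89.82
top rim 59 z 29.1 [663.3 218.9] [41.4 80.7] 53.3
top dropper 63 z 45.2 [706.7  -4.3] [26.3 32.2] 75.25
top dropperT 16 z 69.4 [710.8  -5.7] [14.1 11.4] 54.64
side shell 3602 z 74.0 [ 625.  -231.9] [171.6 171.4] 2.92
side frontTop 379 z 64.0 [ 514.4 -238.5] [ 16.2 155.9] 3.0
side stage 862 z 23.2 [653.1 176. ] [136.2 152.8] 88.87
side rim 154 z 28.9 [647.5 194.6] [84.1 65.6] 0.41
side dropper 143 z 42.4 [704.9 -14.8] [87.2 25.4] 48.86
side dropperT 26 z 68.0 [709.5 -11.1] [23.3 14. ] 48.98
```

View pics/crop.png

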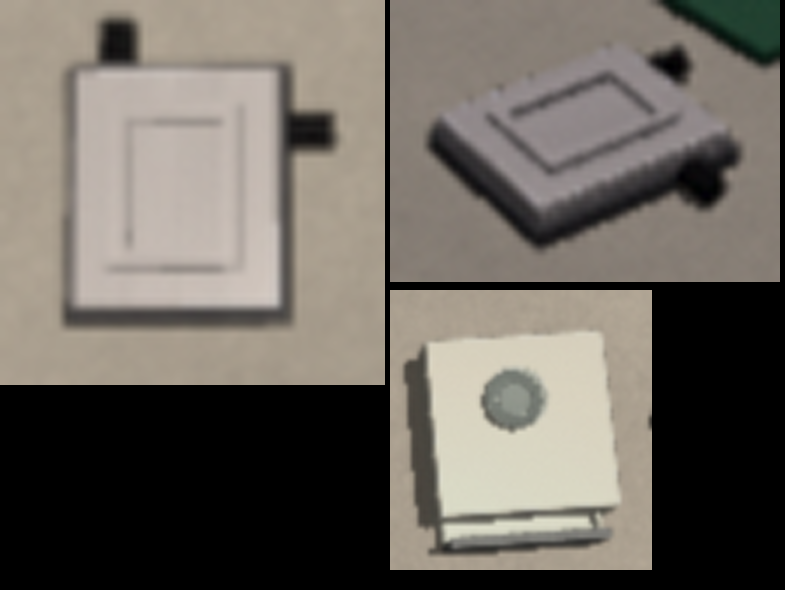

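The nest rim shows clearly, with its long side along world x and its centre at about (647,194). The unit has a yaw of about +3°, and the front centre is at about (512,-236). I'm pushing now.

```bash
cat >> h.py <<'E'
def R(a):
    "tool down, tool x at world angle a"
    x=np.array([np.cos(a),np.sin(a),0]); z=np.array([0,0,-1.]); return np.c_[x,np.cross(z,x),z]
E
python3 - <<'E'
from workcell import *
from h import *
a=np.radians(3.0); f=np.array([512.2,-236.,0]); d=np.array([np.cos(a),np.sin(a),0])
p=lambda s,z:f+d*s+[0,0,z]
for o in (R(a),R(a+np.pi)):
    q=inverse_kinematics(p(-45,120),o); print(None if q is None else np.round(q,2))
q0=read_state()["qpos"]
o=min([R(a),R(a+np.pi)],key=lambda o:9e9 if (q:=inverse_kinematics(p(-45,120),o)) is None else np.abs(np.array(q)-q0).max())
clamp(); movep(p(-45,140),o); movel(p(-45,25)); 
hit=movel(p(8,25),max_speed=12,guard=3)
s=read_state(); print(hit,s["time"],s["eef_pos"],(s["eef_pos"]-f)@d,s["ft_force"],s["finger_gap"],np.round(s["qpos"],2))
E
```

```text
[-0.27  0.76  0.95  1.99 -0.84  0.85 -0.36]
[ 0.14  0.54  0.3   1.97 -0.25  0.66  2.22]
True 7.5333 [ 501.23185202 -236.53378298   24.65276176] -10.981052557661423 [-0.53850108  0.52455173  0.35204562] -0.23497687181819524 [-0.2   0.92  0.81  1.95 -1.01  0.75 -0.29]
```

Run:
```python
from workcell import *
from h import *
a=np.radians(3.0); f=np.array([512.2,-236.,0]); d=np.array([np.cos(a),np.sin(a),0])
p0=np.array(read_state()["eef_pos"])
hit=movel(p0+d*27,max_speed=5,guard=10.8)
s=read_state()
if hit: movel(np.array(s["eef_pos"])-d*135+[0,0,75],max_speed=300)
print(hit,(s["eef_pos"]-f)@d,s["time"],s["ft_force"],read_state()["time"])
wait(2.2)
for n in("top","side"):
    c=camera(n); cv2.imwrite(f"pics/{n}1.png",c["image"]); np.savez(f"{n}1.npz",**c)
s=read_state(); print(s["time"],s["eef_pos"])
```

```text
True 7.553050312624558 11.1 [-4.88832598 -0.36254728  6.3299371 ] 11.7667
14.0667 [ 384.94966963 -242.65433214   99.2869256 ]
```

View pics/side1.png

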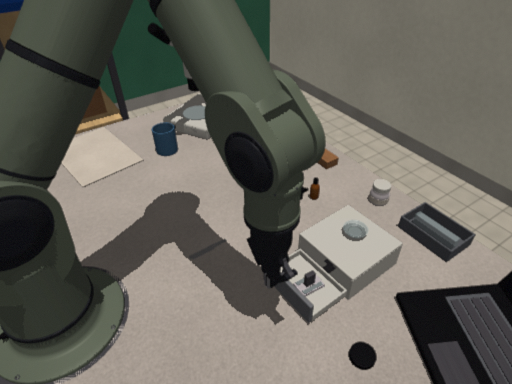

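The drawer is open and the carrier with its dark fin is visible at about (310,280). I'll clear the arm and measure the fin.

Run:
```python
from workcell import *
from h import *
movep([430,60,230],R(np.radians(3))); open_gripper()
a=np.radians(3.0); d=np.array([np.cos(a),np.sin(a),0]); n_=np.array([-d[1],d[0],0])
crops=[]
for n in("top","side"):
    c=camera(n); np.savez(f"{n}2.npz",**c); P=cloud(c); z=P[...,2]
    uc=np.array([625,-230,0]); s=(P-uc)@d; t=(P-uc)@n_
    inn=(s<-90)&(s>-182)&(abs(t)<70)
    def rect(name,m,pl):
        k,l,st,_=cv2.connectedComponentsWithStats(m.astype(np.uint8))
        if k<2: return print(n,name,"none")
        i=1+st[1:,4].argmax(); v,u=np.nonzero(l==i)
        r=cv2.minAreaRect(ray(c,np.c_[u,v],pl)[:,:2].astype(np.float32))
        print(n,name,st[i,4],"z",np.round(np.median(z[l==i]),1),np.round(r[0],1),np.round(r[1],1),round(r[2],2))
    rect("finTop",inn&(z>50)&(z<62),56)
    rect("base",inn&(z>17)&(z<23),20)
    rect("frontTop",(s<-150)&(s>-230)&(abs(t)<90)&(z>60)&(z<70),66)
    g=proj(c,[[480,-240,25]])[0].astype(int)
    crops.append(cv2.resize(c["image"][g[1]-28:g[1]+28,g[0]-28:g[0]+28],(392,392),interpolation=2)); print(g)
cv2.imwrite("pics/fin.png",np.hstack(crops)); print(read_state()["time"])
```

```text
top finTop 26 z 55.9 [ 491.2 -242.7] [ 9.9 23.4] 87.16
top base 137 z 20.0 [ 491.8 -243.7] [37.5 58.7] 87.37
top frontTop 140 z 64.9 [ 432.6 -237.9] [ 10.  153.9] 3.02
[324 222]
side finTop 58 z 55.2 [ 491.6 -248.3] [14.3 25. ] 85.79
side base 270 z 19.8 [ 492.7 -246.8] [40.4 60.2] 85.61
side frontTop 319 z 64.5 [ 431.3 -241.6] [ 11.5 154.1] 3.06
[302 282]
16.4
```

View pics/fin.png

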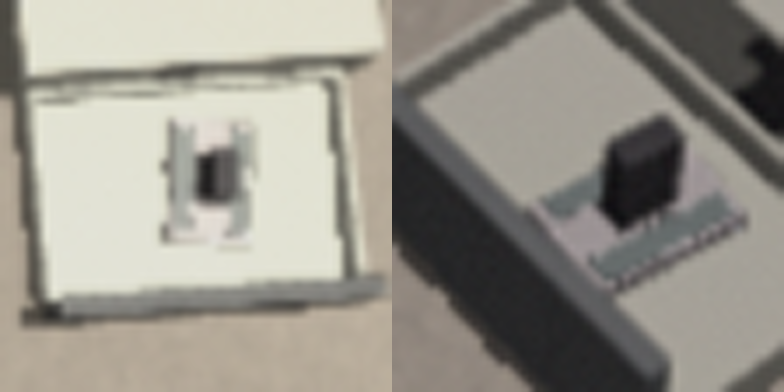

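Run:
```python
from workcell import *
from h import *
o=R(np.radians(-3.3))
for b in(0,np.pi):
  q=inverse_kinematics([647,194,120],R(b)); print(None if q is None else np.round(q,2))
movep([492,-245,150],o); movel([492,-245,28],max_speed=100,guard=15)
print(read_state()["eef_pos"],read_state()["ft_force"])
clamp(); s=read_state(); print(s["finger_gap"],s["gripper_force"])
movel([492,-245,180],max_speed=100); s=read_state(); print(s["finger_gap"],s["ft_force"],s["time"])
```

```text
[-0.89  0.94  0.92  1.58 -0.83  1.06 -1.3 ]
[-0.51  0.74  0.21  1.55 -0.19  0.87  1.34]
[ 492.30157663 -245.10266954   28.49516527] [ 0.00164282 -0.27963033  0.46708462]
10.97655015663298 59.312664270401
11.128651727204298 [ 0.28135175  0.06661593 -1.88054244] 21.4917
```

```bash
cat > nest.py <<'E'
from h import *
def nest(n):
    c=dict(np.load(n+"0.npz"))
    sc,og,ic,oc=dict(top=(7,(170,150),(128,121),(240,268)),side=(6,(225,145),(220,73),(163,172)))[n]
    uv=(np.array([ic,oc])+.5)/sc-.5+og
    w=ray(c,uv,27)[:,:2]; return w,w.mean(0)+4
E
python3 - <<'E'
from workcell import *
from nest import *
for n in("top","side"): print(n,np.round(nest(n)[0],1).tolist(),nest(n)[1])
movep([647,194,180],R(0)); movel([647,194,80],max_speed=100)
s=read_state(); print(s["eef_pos"],s["time"],np.round(s["qpos"],2))
out=[]
for n in("top","side"):
    c=camera(n); np.savez(f"{n}3.npz",**c)
    g=proj(c,[[647,194,50]])[0].astype(int); out.append(cv2.resize(c["image"][g[1]-28:g[1]+28,g[0]-28:g[0]+28],(392,392),interpolation=2)); print(g)
cv2.imwrite("pics/near.png",np.hstack(out))
E
```

```text
top [[679.3, 221.7], [605.4, 166.9]] [646.35262885 198.29711317]
side [[682.0, 220.6], [607.8, 164.0]] [648.88707187 196.30840726]
[647.34188733 194.03634009  80.64649965] 24.3417 [-0.88  1.    0.9   1.59 -0.89  1.01 -1.27]
[195 174]
[256 158]
```

View pics/near.png

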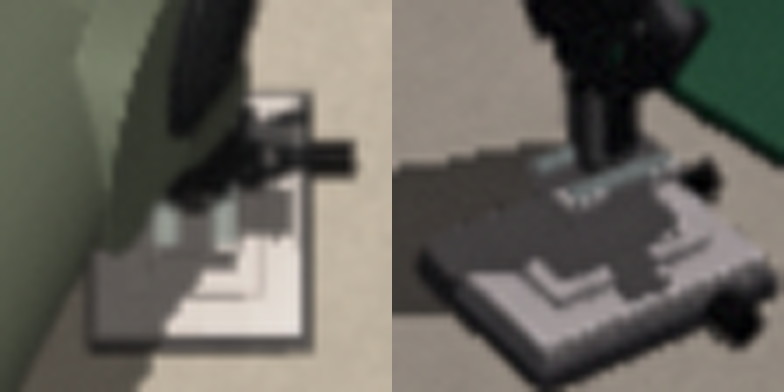

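The carrier hangs above the nest, with its front edge at about y=247 in the left crop and its near edge from (572,205) to (670,160) in the right one. Next I measure its edges in the same cameras to remove calibration bias.

Run:
```python
from nest import *
e=np.array([647.3,194.0,80.6])
for n in("top","side"):
    c=dict(np.load(n+"3.npz")); P=cloud(c); z=P[...,2]
    m=(z>67)&(z<77)&(abs(P[...,0]-e[0])<45)&(abs(P[...,1]-e[1])<35)
    v,u=np.nonzero(m); w=ray(c,np.c_[u,v],72.6)[:,:2]
    r=cv2.minAreaRect(w.astype(np.float32))
    print(n,m.sum(),np.median(z[m]),"min",w.min(0),"max",w.max(0),np.round(r[0],1),np.round(r[1],1),r[2], "nest",nest(n)[1])
```

```text
top 82 71.73151908380817 min [616.11744715 174.64631323] max [649.73840447 210.77690726] [632.9 192.7] [33.6 36. ] 0.22433914244174957 nest [646.35262885 198.29711317]
side 132 72.0002772310275 min [615.38541853 162.89062   ] max [678.08598565 210.32451597] [647.  186.6] [46.5 62. ] 87.59323120117188 nest [648.88707187 196.30840726]
```

Run:
```python
from workcell import *
from h import *
movel([648.2,199.2,80],R(0)); movel([648.2,199.2,52],max_speed=60)
h=movel([648.2,199.2,38.5],max_speed=12,guard=5); s=read_state(); print(h,s["eef_pos"],s["ft_force"],s["torque"],s["time"])
```

```text
True [648.13869712 199.18174601  40.23770332] [-1.1108786   0.24291701  8.38145279] [ 0.01349437  0.18765856 -0.00829325] 26.2083
```

Run:
```python
from workcell import *
from nest import *
open_gripper(); wait(.2); movel([648.2,199.2,160],max_speed=120); movep([480,0,250],R(0)); wait(.2)
out=[]
for n in("top","side"):
    c=camera(n); np.savez(f"{n}4.npz",**c); P=cloud(c); z=P[...,2]
    for nm,a,b,pl in(("base",30.5,37,32),("fin",62,74,68)):
        m=(z>a)&(z<b)&(abs(P[...,0]-647)<36)&(abs(P[...,1]-197)<28); v,u=np.nonzero(m)
        w=ray(c,np.c_[u,v],pl)[:,:2]; r=cv2.minAreaRect(w.astype(np.float32)); print(n,nm,m.sum(),np.median(z[m]),np.round(r[0],1),np.round(r[1],1),round(r[2],1),"nest",nest(n)[1])
    g=proj(c,[[648,197,30]])[0].astype(int); out.append(cv2.resize(c["image"][g[1]-28:g[1]+28,g[0]-28:g[0]+28],(392,392),interpolation=2))
cv2.imwrite("pics/done.png",np.hstack(out)); print(read_state()["time"])
c=dict(np.load("top4.npz")); P=cloud(c); m=(P[...,2]>60)&(P[...,2]<70)&(P[...,0]>400)&(P[...,0]<450)&(P[...,1]<-150)&(P[...,1]>-330); print("front x",np.median(P[m][:,0]) if m.any() else None)
```

```text
top base 113 32.39136393566241 [646.  196.5] [70.3 54.3] 0.2 nest [646.35262885 198.29711317]
top fin 31 66.7613153676325 [646.1 196.7] [23.9  9.9] 0.3 nest [646.35262885 198.29711317]
side base 103 31.998337669215175 [647.4 196.6] [67.3 54.7] 1.7 nest [648.88707187 196.30840726]
side fin 9 63.94198219111411 [650.8 186.1] [25.   8.2] 26.2 nest [648.88707187 196.30840726]
29.6333
front x 432.8404347707101
```

View pics/done.png

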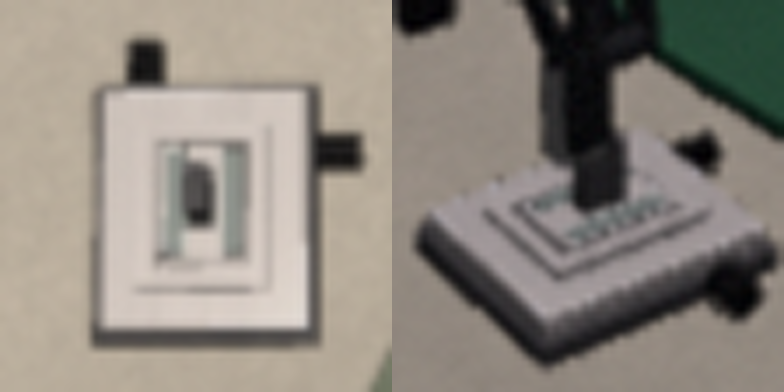

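The carrier lies flat and square inside the rim, spanning about (155–250, 140–262) in the top crop. Its base top is at 32 mm, as it should be when seated, and the drawer front at x≈433 is still fully open.

```bash
python3 -c "
from workcell import *
print(finish_job())"
```

```text
the job is handed in; nothing more can be done
None
```

The job is handed in: the drawer sprang open and is still open, and the carrier is seated flat in the nest at about 30 s; I did not recheck the bystanders' positions, and no verdict came back.

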